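Fetch the pin box from behind the bottle and the blank

ROBOT

A 6-joint arm with a two-finger parallel gripper is mounted at the origin on a cart in front of the work surface, level with it; the furniture and walls round the work are solid. World frame = base frame: x ahead of the robot, y to its left, z up, the work surface at z = 0. Lengths are in mm, angles in rad, forces in N, time in s.
With the tool pointing down it reaches from about 350 to 775 mm from the base axis. Payload 7.3 kg.
Tool frame: the origin (TCP) lies on the mounting face of the last link; the fingertips stand 178 mm ahead of it and the grasp point (between the pads) lies 159 mm ahead of it; z points along the fingers, y is the line along which they close (so a half turn about z gives the same grasp; the last joint's range is limited). The gripper opens to 92 mm and grips with 3 to 60 N. Pads are 19 mm wide; open, the fingers measure 130 mm over their backs; the gripper's body (75 mm by 190 mm) begins 47 mm behind the grasp point.
Start: joints at [-0.146, 0.342, 1.524, -0, 1.275, -0.146], TCP at [525.003, 0.022, 404.741] pointing down, gripper open.
Joint ranges: [-2.53, 2.53], [-0.77, 2.02], [0.04, 2.7], [-1, 4.14], [0.28, 2.66], [-3.11, 3.11]. Speed limits (rad/s): [2.57, 2.57, 3.14, 3.14, 3.14, 3.14].

INTERFACE

Orientations are given as [roll, pitch, yaw] about the fixed x, y, z axes, in that order (R = Rz(yaw) Ry(pitch) Rx(roll)).
In Python, from plant import bot, vision gives the robot as it stands. The module is installed in compiled form; this text tells all that it offers.
- The arm moves only by the shell command python3 -m crank 'ROWS'. ROWS is a JSON list of rows, 1 to 5 of them, each of 5 numbers: the finger opening in mm, then dx, dy, dz in a scale on which 1.0 is 0.4 m, then a turn about the tool's z in shares of pi rad (1.0 is pi rad); each row is the pose to reach, as a shift and turn from the pose commanded when the command began, along the tool's axes at that moment; what a row does not reach only later rows make up. A row lasts 1/8 s, in which the tool goes at most 62.5 mm and 0.188 rad, less where a joint would pass 70% of its speed; a pose out of reach is approached as far as the arm can. The fingers move at their own pace and stop on an object; the grip force is fixed at half the most. Time passes only in rows, so rows that do not move let the fingers close. It prints the time, the measured TCP pose, the force, the opening and the grip force at its end. A shift or turn number past 1, either way, is cut back to 1. Input that does not fit is refused with a message, and nothing moves.
- bot.get_obs(): the state, without advancing time (a new reading comes with each control period).
- vision.capture(name): name is "scene" or "side" or "wrist"; returns a dict with "color" (400x640x3 uint8, red, green, blue), "K" (3x3 intrinsics, pixels), "k1" (the pictures are not rectified: a ray, as slopes to the right and down, at radius r is drawn at 1 + k1 r^2 times it, then the intrinsics apply), "R" (3x3) and "t" (3): a world point X has camera coordinates R X + t. Camera axes: x right, y down, z forward; pixel columns grow to the right and rows downward; lengths in mm; the calibration is good to about 2 mm. A picture is of the moment at which its call begins. There is no depth.
- bot.close_job(): hands the job in; it is judged then, once.
The state is a dict: "time": time; "joint_positions": joint angles; "dq": joint speeds; "tau": joint torques, N m; "tool_pos": TCP position; "tcp_rot": TCP orientation; "contact_force": force on the tool from outside, world axes, zero at the start; "moment": the same for the moment, N m; "grip_width": finger opening in mm; "finger_force": force on a finger pad.
Only numpy, scipy, OpenCV 4.12 (cv2) and the standard library are available. Lean on these libraries where they do the work, as an engineer would, in place of code of your own. Each camera call takes 0.05 s, during which the arm holds its last target. There are 200 camera calls.

TASK

The pin box is wanted in the shallow tray, but it stands at the back of the plywood stand behind the sealant bottle and the walnut blank. First stand both of those upright on the rubber mat, then fetch the pin box and set it flat in the middle of the tray, and after that put the bottle and the blank back upright, each on the very spot in the stand where it stood and the blank turned as it was. Leave the cork block and the oil can alone.

Things in the scene. Friction and masses are not known exactly. Their poses are not given: they have to be found in the camera images.
- stand: Fixed plywood stand, 170 (x) x 220 (y) mm; things in it rest on its floor, 10 mm above the bench. Back wall at the +x end: inner face at x = +73 mm, top 60 mm above the bench. Side cheeks: inner faces at y = +-100 mm, tops 38 mm above the bench, x -42 to +73 mm. Front open. Origin: centre of the underside. +x points away from the robot to the back wall, turned up to 0.55 rad to the left.
- pin_box: Small dark wooden box, 30 (x) x 58 (y) mm, 26 mm high with its lid, plus a thin pin up to 33 mm near one edge; the lid (upper 5 mm) overhangs 1 mm all round and does not open. About 0.12 kg. Origin: centre of the underside, z up. Starts at the back middle of the stand, its length along the back wall and about 5 mm from it (no finger fits behind it); grasp it across its length.
- bottle: White sealant bottle with a red nozzle cap, 37 mm diameter, 92 mm high; white body up to 43 mm, the cap above at most 26 mm in diameter, narrowing upward to the tip. About 0.06 kg. Origin: centre of the underside; z up. Starts in the stand in front of the pin box, about 50 mm to the left or right of its middle.
- blank: Dark walnut block on end, 68 (x) x 20 (y) x 105 mm high, about 0.12 kg. Origin: centre of the underside; z up; its y axis is its thin direction, at the start along the stand's x axis (either way round) to within 0.1 rad. Starts in the stand in front of the pin box, about 50 mm to the side of its middle where the bottle is not.
- mat: Fixed flat black rubber mat, 180 (x) x 140 (y) mm, 4 mm thick: the side area. Origin: centre of the underside, z up. Right of the stand, next to it or farther off; the tray takes the other place.
- tray: Fixed shallow blue tray, 120 (x) x 105 (y) mm outside, rim 18 mm high, walls 3 mm, floor 3 mm thick. Origin: centre of the underside, z up. Right of the stand, next to it or farther off; the mat takes the other place.
- cork: Bystander: cork sanding block lying at the back, beyond the right-hand one of mat and tray, 52 x 100 x 34 mm high. Origin: centre of the underside. Leave it where it is.
- oiler: Bystander: grey pump oil can, 56 mm diameter, 71 mm high body, thin spout up to 150 mm. Origin: centre of the underside. Stands at the back, right of the dark tube. Leave it where it is.
- twin_tube: Fixed dark double tube, about 35 mm thick and 630 mm tall, standing at the back of the bench (foot near x = 0.69, y = -0.02 m; it leans slightly away from the robot going up). Do not hit it with the gripper. The origin is at its foot.
Mind the look-alikes: they are no part of the job. Leave any blue or pink look-alike of the bottle alone.

How it is judged:
By the outcome, as a careful person would: the job done as asked, in the order asked, and still so for the second after the job is handed in, with the robot touching nothing.
It also fails if it takes over 134 s, if anything falls off the work surface, if the arm or the gripper's body presses on something with over 40 N, if the wrist force passes 120 N, or if a joint passes its speed limit or range.

## Working session

There is one attempt and no reset: what is moved stays moved. The work goes in short steps, Python scripts to look and compute and a shell command to move; the robot and the scene stay as the last step left them, time stands still between calls to the robot, and variables do not carry over. Pictures are saved under pics/ and viewed, at most 17 in all, crops included, and the job is handed in when it is done.

```bash
mkdir -p pics; python3 - <<'E'
from plant import bot, vision
import cv2,numpy as np
for n in ["scene","side","wrist"]:
    c=vision.capture(n); cv2.imwrite(f"pics/{n}0.png",c["color"][:,:,::-1])
    print(n,c["K"].tolist(),c["k1"],np.round(c["R"],4).tolist(),np.round(c["t"],1).tolist())
o=bot.get_obs(); print(o["time"],o["tool_pos"],o["tcp_rot"],o["grip_width"])
E
```

```text
scene [[404.13127044578914, 0.0, 319.5865435703941], [0.0, 404.13127044578914, 194.61611541369726], [0.0, 0.0, 1.0]] -0.07947270562072584 [[0.8471, -0.5315, -0.0011], [-0.3892, -0.619, -0.6822], [0.3619, 0.5783, -0.7312]] [-448.6, 254.6, 1109.1]
side [[383.65617417585327, 0.0, 319.4623858970538], [0.0, 383.65617417585327, 206.6950575685167], [0.0, 0.0, 1.0]] -0.05780061547903678 [[-0.8878, -0.4602, 0.0113], [-0.1975, 0.3586, -0.9124], [0.4158, -0.8122, -0.4092]] [474.5, 146.0, 772.3]
wrist [[283.2402571229502, 0.0, 323.20347671999434], [0.0, 283.2402571229502, 197.86090812628763], [0.0, 0.0, 1.0]] -0.0012290450895725514 [[1.0, -0.0002, -0.0016], [0.0003, -0.9541, 0.2994], [-0.0015, -0.2994, -0.9541]] [-525.8, -37.5, 392.4]
0.15 [5.24902666e+02 2.53791628e-02 4.04211845e+02] [-3.14045109e+00 -1.77207178e-04  1.57074622e+00] 91.4065322065609
```

View pics/scene0.png

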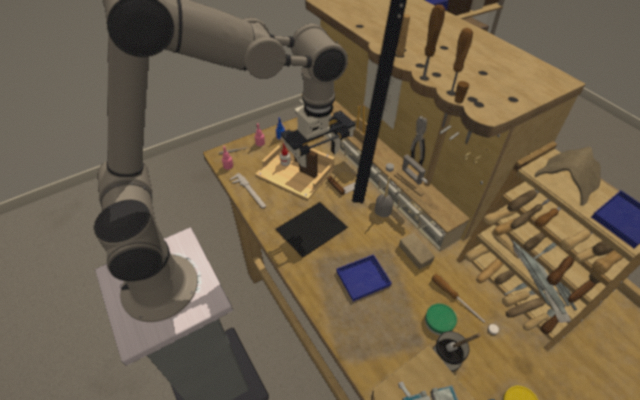

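View pics/side0.png

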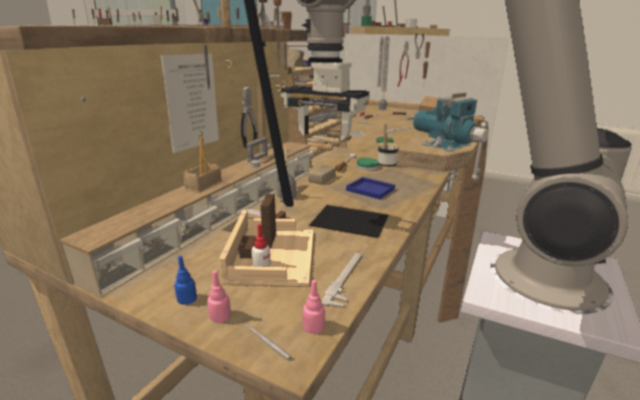

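View pics/wrist0.png

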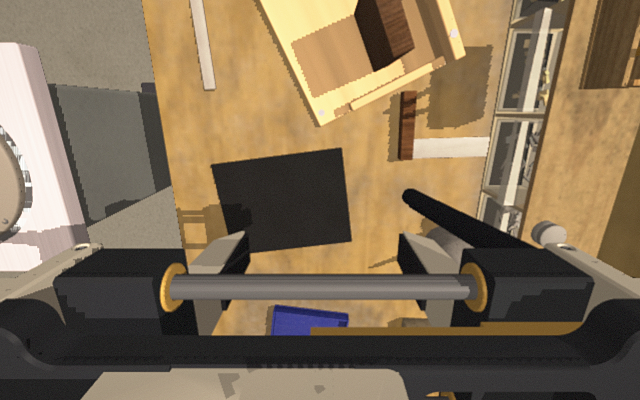

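```bash
cat > h.py <<'E'
from plant import bot, vision
import cv2,numpy as np
from scipy.spatial.transform import Rotation as Ro
def cap(n,save=None):
    c=vision.capture(n)
    if save: cv2.imwrite("pics/"+save,c["color"][:,:,::-1])
    return c
def ray(c,px):
    D=np.array([c["k1"],0,0,0,0.])
    u=cv2.undistortPoints(np.array([[px]],float),c["K"],D)[0,0]
    R=np.array(c["R"]);return -R.T@np.array(c["t"]),R.T@np.array([u[0],u[1],1.])
def onz(c,px,z):
    o,d=ray(c,px);return (o+d*(z-o[2])/d[2])
def proj(c,X):
    return cv2.projectPoints(np.array([X],float).reshape(-1,1,3),cv2.Rodrigues(np.array(c["R"]))[0],np.array(c["t"],float),c["K"],np.array([c["k1"],0,0,0,0.]))[0][:,0]
def tri(c1,p1,c2,p2):
    o1,d1=ray(c1,p1);o2,d2=ray(c2,p2)
    s=np.linalg.lstsq(np.c_[d1,-d2],o2-o1,rcond=None)[0]
    a=o1+s[0]*d1;b=o2+s[1]*d2
    return (a+b)/2,np.linalg.norm(a-b)
def quad(c,mask,z,k=1):
    m=cv2.morphologyEx(mask.astype(np.uint8),cv2.MORPH_OPEN,np.ones((3,3)))
    for q in sorted(cv2.findContours(m,0,2)[0],key=cv2.contourArea)[::-1][:k]:
        w=np.array([onz(c,p[0],z)[:2] for p in q],np.float32)
        r=cv2.minAreaRect(w); print(np.round(r[0],1),np.round(r[1],1),round(r[2],1),"px",q.mean((0,1)).round())
def go(g,yaw):
    """g: grasp point xyz world, yaw of tool (closing axis y). prints tool shift"""
    o=bot.get_obs();R=Ro.from_euler("xyz",o["tcp_rot"]).as_matrix()
    p=np.array(o["tool_pos"]);d=np.array(g,float)+[0,0,159]-p
    t=-(yaw-o["tcp_rot"][2]);t=(t+np.pi/2)%np.pi-np.pi/2
    print("shift",np.round(R.T@d,1),"turn",round(t,3),"q6",np.round(o["joint_positions"][5],2),"w",round(o["grip_width"],1))
E
python3 - <<'E'
from h import *
c=cap("wrist")
for p in [(320,125),(465,62),(212,164),(342,148),(351,240)]: print(p,onz(c,p,0).round(),onz(c,p,4).round())
s=cap("scene");h=cv2.cvtColor(s["color"],cv2.COLOR_RGB2HSV)
m=(h[...,0]>110)&(h[...,0]<130)&(h[...,1]>150)&(h[...,2]>50); m[:230]=0;m[310:]=0;m[:,450:]=0
quad(s,m,18)
m=(h[...,2]<45);m[:198]=0;m[265:]=0;m[:,:260]=0;m[:,360:]=0
quad(s,m,4)
for p in [(257,168),(303,195),(334,165)]:print(onz(s,p,10).round())
E
```

```text
(320, 125) [522.  62.   0.] [522.  62.   4.]
(465, 62) [701. 137.   0.] [700. 137.   4.]
(212, 164) [373.  10.   0.] [375.  10.   4.]
(342, 148) [551.  31.   0.] [551.  32.   4.]
(351, 240) [ 567. -105.    0.] [ 567. -103.    4.]
[465.9 -52.9] [170.8 129.1] 7.3 px [311. 229.]
[441. 274.  10.]
[513.  76.  10.]
[679. 143.  10.]
```

The manual's scale: shifts go in shares of 0.4 m and turns go in shares of pi rad. Converting my numbers, 117 mm is 0.2925, 66 mm is 0.165, -0.39 rad is -0.1241.

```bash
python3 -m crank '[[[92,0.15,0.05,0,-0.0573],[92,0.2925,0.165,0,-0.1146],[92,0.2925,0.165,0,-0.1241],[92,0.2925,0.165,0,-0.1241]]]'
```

```text
refused: ROWS must be a list of rows, each a list of 5 numbers. Nothing was moved.
```

I used the wrong layout. The manual says a list of rows, each a list of 5 numbers; once more.

```bash
python3 -m crank '[[92,0.15,0.05,0,-0.0573],[92,0.2925,0.165,0,-0.1146],[92,0.2925,0.165,0,-0.1241],[92,0.2925,0.165,0,-0.1241]]'; python3 - <<'E'
from h import *
c=cap("wrist","w1.png");print(bot.get_obs()["tool_pos"])
E
```

```text
time: 0.75
tool_pos: [591.0, 117.4, 404.0]
tcp_rot: [-3.14, -0.0, 1.961]
contact_force: [-0.5, -0.9, 0.0]
grip_width: 91.8
finger_force: 0.0
[590.71553641 116.65383681 404.31252175]
```

View pics/w1.png

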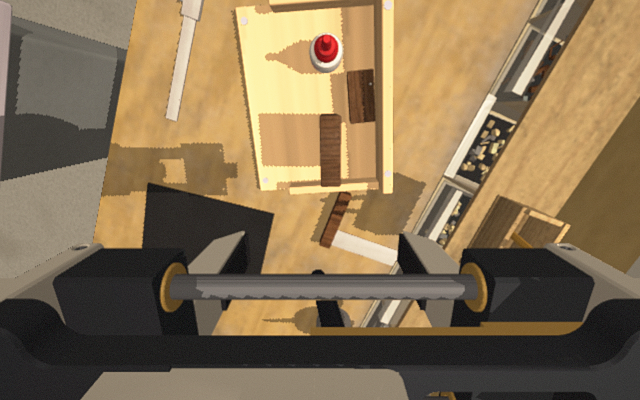

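```bash
python3 - <<'E'
import cv2
i=cv2.imread("pics/w1.png")[0:200,220:420];cv2.imwrite("pics/w1z.png",cv2.resize(i,None,fx=3,fy=3,interpolation=cv2.INTER_CUBIC))
E
```

```text
(no output)
```

View pics/w1z.png

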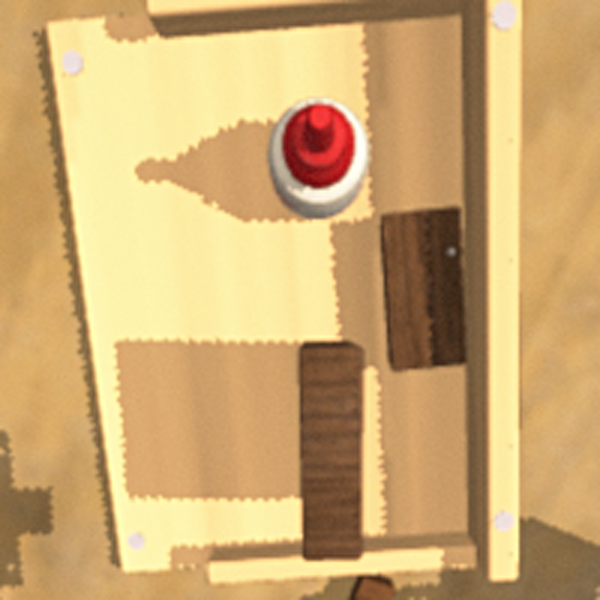

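```bash
python3 - <<'E'
from h import *
c=cap("wrist")
P=lambda u,v,z:onz(c,(u/3+220,v/3),z)[:2]
a,b=P(48,20,10),P(122,570,10)
print("front",a.round(),b.round(),np.linalg.norm(a-b).round(1))
d=a-b;yaw=np.arctan2(-d[0],d[1]);print("stand yaw front",yaw)
e,f=P(490,580,60),P(486,30,60);d=f-e;y2=np.arctan2(-d[0],d[1]);print("yaw back",y2,f.round(),e.round())
ang=(yaw+y2)/2
X=np.array([np.cos(ang),np.sin(ang)]);Y=np.array([-X[1],X[0]])
O=(a+b)/2+85*X;print("O",O.round(1),"back local",[(q-O)@X for q in(e,f)])
L=lambda w:np.round([(w-O)@X,(w-O)@Y],1)
for n,z,pts in [("blank",115,[(303,347),(362,347),(362,557),(304,557)]),("box",36,[(382,213),(459,207),(466,362),(392,370)]),("tip",102,[(319,115)]),("bodytop",53,[(270,155),(368,155),(318,98),(318,205)]),("body bottom",10,[(318,218)])]:
    w=np.array([P(*p,z) for p in pts]);m=w.mean(0)
    print(n,w.round(1).tolist(),m.round(1),"loc",L(m),"sides",[np.linalg.norm(w[i]-w[i-1]).round(1) for i in range(len(w))])
    if len(w)==4:
        l=(w[0]+w[1]-w[2]-w[3]) ;print("   yaw",np.arctan2(-l[0],l[1]))
s=cap("side","s1.png");
cv2.imwrite("pics/s1z.png",cv2.resize(s["color"][180:300,210:330,::-1],None,fx=5,fy=5,interpolation=cv2.INTER_CUBIC))
print(bot.get_obs()["tcp_rot"])
E
```

```text
front [426. 258.] [522.  61.] 218.7
stand yaw front 0.45222343926356406
yaw back 0.459073006729606 [579. 301.] [664. 130.]
O [550.1 196.6] back local [np.float64(72.99853872752035), np.float64(72.34506172768664)]
blank [[561.4, 185.8], [578.0, 192.6], [604.3, 131.8], [586.6, 124.5]] [582.6 158.7] loc [ 12.4 -48.3] sides [np.float64(66.3), np.float64(18.0), np.float64(66.3), np.float64(19.1)]
   yaw 0.3993185589575775
box [[570.6, 240.3], [596.6, 253.1], [623.3, 203.1], [597.4, 189.2]] [597.  221.4] loc [53.   1.7] sides [np.float64(57.6), np.float64(29.0), np.float64(56.7), np.float64(29.4)]
   yaw 0.486672710915668
tip [[540.8, 248.6]] [540.8 248.6] loc [14.5 50.7] sides [np.float64(0.0)]
bodytop [[526.1, 240.2], [558.1, 253.2], [535.0, 263.0], [547.9, 231.6]] [541.8 247. ] loc [14.7 48.9] sides [np.float64(23.4), np.float64(34.5), np.float64(25.1), np.float64(34.0)]
   yaw -2.3475606695883156
body bottom [[548.0, 232.3]] [548.  232.3] loc [13.8 32.9] sides [np.float64(0.0)]
[-3.14109819e+00  2.35504968e-04  1.95873083e+00]
```

View pics/s1z.png

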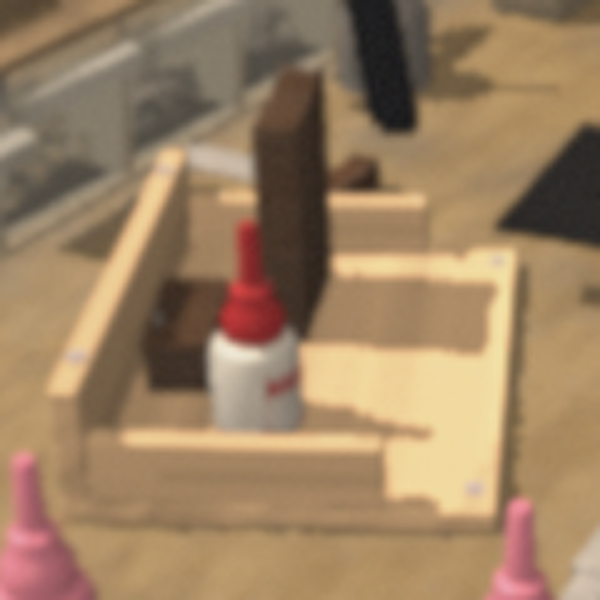

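```bash
python3 - <<'E'
from h import *
y=1.959
go((541.3,247.7,59),y)
go((513,-74,53),y); go((582.6,158.7,85),y); go((427,-29,79),y)
print(bot.get_obs()["joint_positions"])
E
```

```text
shift [140.6   4.4 186.8] turn -0.0 q6 -0.32 w 91.9
shift [-146.4 -143.5  193. ] turn -0.0 q6 -0.32 w 91.9
shift [ 42.6   8.9 160.8] turn -0.0 q6 -0.32 w 91.9
shift [ -72.3 -206.1  167. ] turn -0.0 q6 -0.32 w 91.9
[ 6.66453441e-02  4.84691865e-01  1.29958041e+00 -3.88385253e-04
  1.35771519e+00 -3.21206889e-01]
```

Scaled: 140.6 mm is 0.3515, 110 mm is 0.275.

```bash
python3 -m crank '[[60,0.15,0.01,0,0],[60,0.275,0.01,0,0],[60,0.3515,0.011,0.1,0],[60,0.3515,0.011,0.2,0],[60,0.3515,0.011,0.2,0]]'; python3 -m crank '[[60,0,0,0.1,0],[60,0,0,0.175,0],[60,0,0,0.2375,0],[60,0,0,0.265,0],[60,0,0,0.2675,0]]'; python3 - <<'E'
from h import *
c=cap("side"); a=c["color"][130:300,200:340,::-1]
w=cap("wrist")["color"][150:320,200:440,::-1]
f=lambda i:cv2.resize(i,(int(i.shape[1]*580/i.shape[0]/1.6),360))
cv2.imwrite("pics/a1.png",np.hstack([f(a),f(w)])); go((541.3,247.7,59),1.959)
E
```

```text
time: 1.52
tool_pos: [540.6, 247.7, 322.5]
tcp_rot: [-3.135, -0.0, 1.96]
contact_force: [0.7, -0.4, 0.6]
grip_width: 59.7
finger_force: 0.0
time: 2.15
tool_pos: [542.2, 248.2, 218.7]
tcp_rot: [3.141, 0.0, 1.96]
contact_force: [0.4, 0.5, 1.3]
grip_width: 59.8
finger_force: 0.0
shift [-0.4 -1.2  1.2] turn 0.001 q6 -0.09 w 60.0
```

View pics/a1.png

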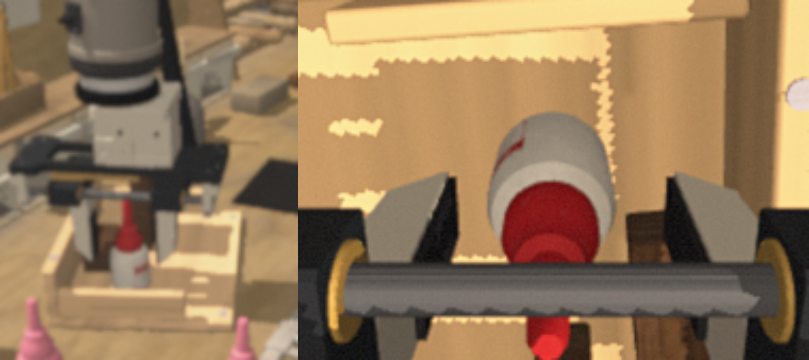

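Scaled: -2 mm is -0.005, 1 mm is 0.0025.

```bash
python3 -m crank '[[60,0,-0.005,0.0025,0],[50,0,-0.005,0.0025,0],[35,0,-0.005,0.0025,0],[30,0,-0.005,0.0025,0],[30,0,-0.005,0.0025,0]]'; python3 -m crank '[[30,0,0,0,0],[30,0,0,0,0],[30,0,0,0,0],[30,0,0,0,0]]'; python3 -c "
from h import *
o=bot.get_obs();print(o['tool_pos'],o['tcp_rot'])"
```

```text
time: 2.88
tool_pos: [539.8, 248.0, 216.8]
tcp_rot: [3.142, 0.0, 1.961]
contact_force: [-0.5, -0.2, 2.1]
grip_width: 34.4
finger_force: 30.0
time: 3.38
tool_pos: [539.8, 248.0, 216.8]
tcp_rot: [3.141, 0.0, 1.961]
contact_force: [-2.0, -0.6, 2.9]
grip_width: 34.1
finger_force: 30.0
[539.76069691 247.97498047 216.82833248] [3.14149631e+00 1.15980379e-05 1.96078803e+00]
```

Scaled: -135 mm is -0.3375, -80 mm is -0.2.

```bash
python3 -m crank '[[30,0,0,-0.075,0],[30,0,0,-0.2,0],[30,0,0,-0.3375,0],[30,0,0,-0.3375,0]]'; python3 -m crank '[[30,-0.1,-0.05,0,0],[30,-0.225,-0.115,0,0],[30,-0.35,-0.18,0,0],[30,-0.475,-0.245,0,0],[30,-0.6,-0.3075,0,0]]';  python3 -m crank '[[30,-0.075,-0.0375,0,0],[30,-0.119,-0.0608,0.05,0],[30,-0.119,-0.0608,0.15,0],[30,-0.119,-0.0608,0.25,0],[30,-0.119,-0.0608,0.3,0]]'; python3 - <<'E'
from h import *
o=bot.get_obs();print(o['tool_pos'],o["grip_width"])
c=cap("side")["color"][130:290,250:430,::-1];w=cap("wrist")["color"][100:300,150:480,::-1]
cv2.imwrite("pics/a2.png",np.hstack([cv2.resize(c,(360,320)),cv2.resize(w,(440,320))]))
E
```

```text
time: 3.88
tool_pos: [540.7, 248.3, 356.4]
tcp_rot: [3.132, 0.001, 1.961]
contact_force: [0.7, -1.0, -1.1]
grip_width: 34.3
finger_force: 30.0
time: 4.5
tool_pos: [516.6, -22.5, 350.4]
tcp_rot: [-3.14, -0.001, 1.961]
contact_force: [1.1, 0.2, -0.6]
grip_width: 34.3
finger_force: 30.0
time: 5.12
tool_pos: [511.7, -73.9, 228.4]
tcp_rot: [-3.138, -0.003, 1.96]
contact_force: [0.5, -0.8, -0.8]
grip_width: 34.3
finger_force: 30.0
[511.68116662 -73.91054887 228.40651354] 34.31162713747783
```

View pics/a2.png

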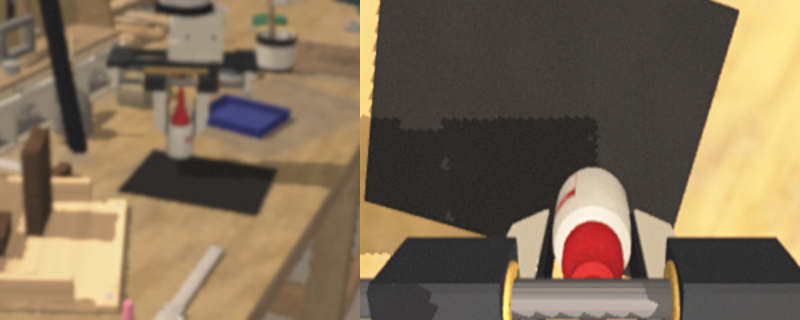

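Scaled: 14 mm is 0.035, 12 mm is 0.03.

```bash
python3 -m crank '[[30,0,0,0.01,0],[30,0,0,0.02,0],[30,0,0,0.03,0],[30,0,0,0.035,0],[30,0,0,0.035,0]]'
```

```text
time: 5.85
tool_pos: [512.9, -74.0, 217.7]
tcp_rot: [3.142, 0.0, 1.961]
contact_force: [0.9, 0.1, -0.8]
grip_width: 34.5
finger_force: 30.0
```

Scaled: 6.7 mm is 0.0168, 5.5 mm is 0.0138.

```bash
python3 -m crank '[[30,0,0,0.0075,0],[30,0,0,0.0138,0],[30,0,0,0.0168,0],[30,0,0,0.0168,0]]';python3 -m crank '[[50,0,0,0,0],[60,0,0,0,0],[60,0,0,0,0],[60,0,0,0,0]]';  python3 -m crank '[[60,0,0,-0.05,0],[60,0,0,-0.15,0],[60,0,0,-0.2875,0],[60,0,0,-0.375,0],[60,0,0,-0.375,0]]'; python3 - <<'E'
from h import *
go((582.6,158.7,85),1.961)
E
```

```text
time: 6.35
tool_pos: [512.9, -74.1, 211.0]
tcp_rot: [3.142, -0.0, 1.961]
contact_force: [0.5, 0.1, -0.8]
grip_width: 34.3
finger_force: 30.0
time: 6.85
tool_pos: [512.9, -74.0, 211.1]
tcp_rot: [3.141, 0.0, 1.961]
contact_force: [0.7, 0.7, -0.2]
grip_width: 59.8
finger_force: 0.0
time: 7.48
tool_pos: [513.3, -74.1, 363.9]
tcp_rot: [3.137, 0.004, 1.961]
contact_force: [-0.5, 0.4, -0.5]
grip_width: 60.0
finger_force: 0.0
shift [189.4 152.  119.9] turn -0.0 q6 -0.68 w 60.0
```

Scaled: 189 mm is 0.4725, 152 mm is 0.38.

```bash
python3 -m crank '[[60,0.1125,0.09,0,0],[60,0.23,0.185,0,0],[60,0.35,0.28,0,0],[60,0.4725,0.38,0,0],[60,0.4725,0.38,0,0]]'; python3 -m crank '[[60,0,0,0.0375,0],[60,0,0,0.0875,0],[60,0,0,0.1125,0],[60,0,0,0.1125,0]]'; python3 - <<'E'
from h import *
go((582.6,158.7,85),1.961)
s=cap("side")["color"][130:290,220:380,::-1];w=cap("wrist")["color"][150:310,210:430,::-1]
cv2.imwrite("pics/a3.png",np.hstack([cv2.resize(s,(320,320)),cv2.resize(w,(440,320))]))
E
```

```text
time: 8.1
tool_pos: [581.6, 162.6, 358.9]
tcp_rot: [-3.14, -0.001, 1.966]
contact_force: [0.0, 0.1, -0.3]
grip_width: 60.3
finger_force: 0.0
time: 8.6
tool_pos: [581.4, 157.5, 314.8]
tcp_rot: [-3.139, -0.001, 1.959]
contact_force: [-0.6, 0.0, -0.1]
grip_width: 60.1
finger_force: 0.0
shift [ 0.6  1.8 70.8] turn -0.002 q6 -0.25 w 60.1
```

View pics/a3.png

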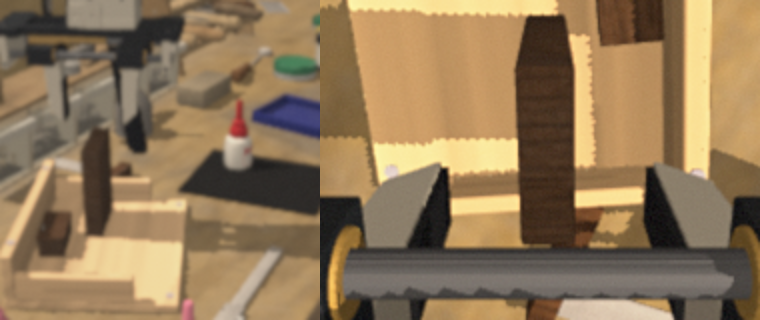

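Scaled: 71 mm is 0.1775, 62 mm is 0.155, -0.018 rad is -0.0057.

```bash
python3 -m crank '[[60,0,0,0.05,-0.0057],[60,0,0,0.1125,-0.0057],[60,0,0,0.155,-0.0057],[60,0,0,0.1775,-0.0057],[60,0,0,0.1775,-0.0057]]'; python3 -m crank '[[40,0,0,0,0],[20,0,0,0,0],[10,0,0,0,0],[10,0,0,0,0],[10,0,0,0,0]]';python3 -m crank '[[10,0,0,0,0],[10,0,0,0,0],[10,0,0,0,0]]'; python3 -c "
from h import *
o=bot.get_obs();print(o['tool_pos'],o['tcp_rot']);go((427,-29,239),o['tcp_rot'][2])"
```

```text
time: 9.32
tool_pos: [581.7, 158.5, 244.8]
tcp_rot: [-3.141, -0.0, 1.979]
contact_force: [-0.1, -0.5, 0.9]
grip_width: 59.9
finger_force: 0.0
time: 9.95
tool_pos: [581.6, 158.6, 245.1]
tcp_rot: [3.141, 0.0, 1.979]
contact_force: [-0.3, -0.4, 0.8]
grip_width: 19.6
finger_force: 30.0
time: 10.32
tool_pos: [581.6, 158.6, 245.1]
tcp_rot: [3.142, 0.0, 1.979]
contact_force: [0.2, -0.3, 0.8]
grip_width: 19.4
finger_force: 30.0
[581.60033012 158.5882959  245.10505324] [3.14150351e+00 3.53603193e-05 1.97882370e+00]
shift [-110.8 -216.3 -152.9] turn 0.0 q6 -0.27 w 19.4
```

Scaled: -90 mm is -0.225, -60 mm is -0.15.

```bash
python3 -m crank '[[10,0,0,-0.05,0],[10,0,0,-0.15,0],[10,0,0,-0.225,0],[10,0,0,-0.225,0]]'; python3 -m crank '[[10,-0.045,-0.09,0,0],[10,-0.1075,-0.21,0,0],[10,-0.17,-0.33,0,0],[10,-0.2325,-0.45,0,0],[10,-0.277,-0.5408,0,0]]';  python3 -m crank '[[10,0,0,0.0375,0],[10,0,0,0.125,0],[10,0,0,0.1875,0],[10,0,0,0.2125,0],[10,0,0,0.2125,0]]';python3 -m crank '[[10,0,0,0,0],[10,0,0,0.01,0],[10,0,0,0.02,0],[10,0,0,0.02,0]]'
```

```text
time: 10.82
tool_pos: [582.1, 158.6, 337.3]
tcp_rot: [3.137, 0.001, 1.979]
contact_force: [1.2, -0.7, -1.5]
grip_width: 19.8
finger_force: 30.0
time: 11.45
tool_pos: [425.2, -30.1, 333.7]
tcp_rot: [-3.139, -0.001, 1.978]
contact_force: [0.1, 0.2, -0.3]
grip_width: 19.7
finger_force: 30.0
time: 12.08
tool_pos: [426.8, -28.9, 249.3]
tcp_rot: [-3.14, -0.001, 1.979]
contact_force: [0.3, 0.1, -1.5]
grip_width: 20.0
finger_force: 30.0
time: 12.58
tool_pos: [426.9, -28.9, 241.9]
tcp_rot: [-3.141, -0.0, 1.979]
contact_force: [-0.9, 0.4, -0.3]
grip_width: 20.0
finger_force: 30.0
```

Scaled: 2.6 mm is 0.0065, 1.5 mm is 0.0038.

```bash
python3 -m crank '[[10,0,0,0.0038,0],[10,0,0,0.0065,0],[10,0,0,0.0065,0]]';python3 -m crank '[[30,0,0,0,0],[50,0,0,0,0],[50,0,0,0,0]]';  python3 -m crank '[[60,0,0,-0.05,0],[80,0,0,-0.15,0],[80,0,0,-0.2875,0],[80,0,0,-0.375,0],[80,0,0,-0.375,0]]'; python3 - <<'E'
from h import *
s=cap("side","s4.png")
c=cap("scene","sc4.png");h=cv2.cvtColor(c["color"],cv2.COLOR_RGB2HSV)
m=(h[...,0]>110)&(h[...,0]<130)&(h[...,1]>120)&(h[...,2]>40); m[:200]=0;m[320:]=0;m[:,450:]=0
print(m.sum());
quad(c,m,18)
h=cv2.cvtColor(s["color"],cv2.COLOR_RGB2HSV)
m=(h[...,0]>110)&(h[...,0]<130)&(h[...,1]>120)&(h[...,2]>40); m[:165]=0;m[215:]=0;m[:,:330]=0;m[:,420:]=0
print(m.sum());quad(s,m,18)
a=s["color"][130:280,230:430,::-1];b=c["color"][170:320,250:450,::-1]
cv2.imwrite("pics/a4.png",np.hstack([cv2.resize(a,(400,300)),cv2.resize(b,(400,300))]))
o=bot.get_obs();print(o['tool_pos'],o['joint_positions'].round(2))
E
```

```text
time: 12.95
tool_pos: [427.0, -29.0, 239.4]
tcp_rot: [-3.142, -0.0, 1.979]
contact_force: [0.5, 0.5, -0.5]
grip_width: 20.1
finger_force: 30.0
time: 13.32
tool_pos: [427.1, -29.0, 239.5]
tcp_rot: [3.141, 0.0, 1.979]
contact_force: [0.8, 0.0, 0.1]
grip_width: 45.0
finger_force: 0.0
time: 13.95
tool_pos: [427.4, -29.0, 391.9]
tcp_rot: [3.137, 0.004, 1.979]
contact_force: [-1.0, 0.2, -1.0]
grip_width: 80.0
finger_force: 0.0
1295
[ 492.8 -284.2] [101.7 116.1] 81.9 px [363. 279.]
143
[ 534.6 -221.9] [24.4 40.9] 23.4 px [353. 189.]
[426.70654803 -28.89067903 389.02204955] [-0.25  0.18  1.8   0.    1.17 -0.66]
```

View pics/a4.png

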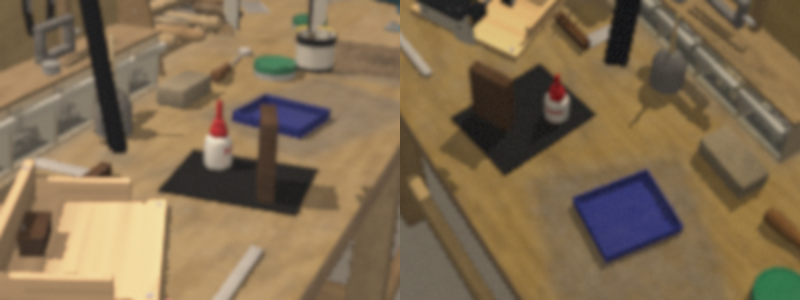

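```bash
python3 -c "
from h import *
go((597,221.4,171),0.47)"
```

```text
shift [162.2 255.6  59. ] turn 1.509 q6 -0.66 w 80.1
```

Scaled: 220 mm is 0.55, 173 mm is 0.4325, 0.9 rad is 0.2865.

```bash
python3 -m crank '[[80,0.05,0.08,0,0.0573],[80,0.125,0.1975,0,0.1146],[80,0.2,0.315,0,0.1719],[80,0.275,0.4325,0,0.2292],[80,0.35,0.55,0,0.2865]]'; python3 -c "
from h import *
go((597,221.4,171),0.47)"
```

```text
time: 14.68
tool_pos: [574.1, 188.5, 387.1]
tcp_rot: [-3.139, 0.002, 1.073]
contact_force: [1.0, -1.0, 0.8]
grip_width: 80.0
finger_force: 0.0
shift [39.9  4.5 57. ] turn 0.603 q6 0.69 w 80.0
```

Scaled: 57 mm is 0.1425, 40 mm is 0.1, 0.603 rad is 0.1919.

```bash
python3 -m crank '[[80,0.0375,0.005,0.025,0.0573],[80,0.1,0.0113,0.0625,0.1146],[80,0.1,0.0113,0.1,0.1719],[80,0.1,0.0113,0.1425,0.1919],[80,0.1,0.0113,0.1425,0.1919]]'; python3 - <<'E'
from h import *
go((597,221.4,33),0.47)
w=cap("wrist")["color"][100:320,180:460,::-1]
cv2.imwrite("pics/a5.png",cv2.resize(w,(700,550)))
E
```

```text
time: 15.3
tool_pos: [595.7, 219.8, 328.9]
tcp_rot: [-3.14, 0.006, 0.477]
contact_force: [-0.9, 0.6, 0.3]
grip_width: 80.1
finger_force: 0.0
shift [  2.7  -0.6 136.9] turn 0.007 q6 1.33 w 80.1
```

View pics/a5.png

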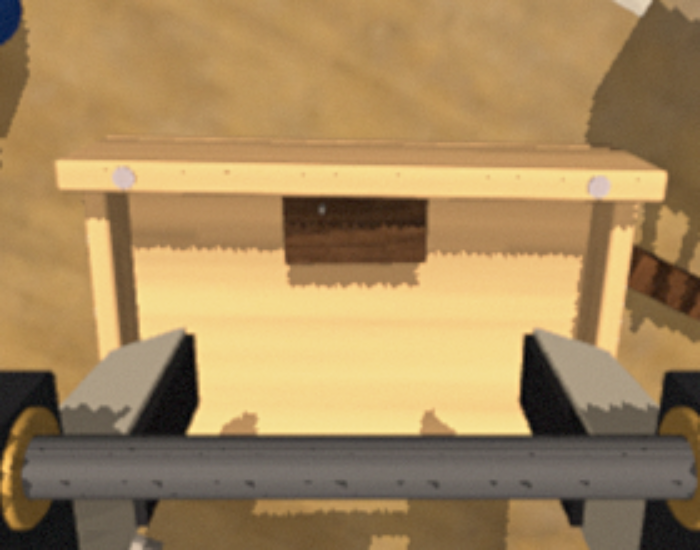

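```bash
python3 - <<'E'
from h import *
c=cap("wrist")
P=lambda u,v:onz(c,(180+u/2.5,100+v/2.5),36)[:2]
a,b=P(284,262),P(428,262);d=a-b;y=np.arctan2(-d[0],d[1]);m=(a+b)/2+16*np.array([np.cos(y),np.sin(y)])
print(np.linalg.norm(d),y,m)
go((*m,33),0.477)
E
```

```text
59.12027444920509 0.47753071720843504 [599.13306569 222.21175373]
shift [  3.8  -0.7 139.6] turn 0.0 q6 1.33 w 80.3
```

```bash
python3 -m crank '[[80,0.0075,-0.0025,0.1,0],[80,0.0075,-0.0025,0.2,0],[80,0.0075,-0.0025,0.275,0],[80,0.0075,-0.0025,0.3125,0],[80,0.0075,-0.0025,0.3125,0]]'; python3 - <<'E'
from h import *
go((598.2,221.8,36),0.477)
w=cap("wrist")["color"][120:340,180:460,::-1];s=cap("side")["color"][180:300,200:340,::-1]
cv2.imwrite("pics/a6.png",np.hstack([cv2.resize(w,(420,330)),cv2.resize(s,(380,330))]))
E
```

```text
time: 16.02
tool_pos: [598.5, 222.1, 207.1]
tcp_rot: [-3.141, 0.001, 0.476]
contact_force: [-0.0, 0.6, -0.1]
grip_width: 79.7
finger_force: 0.0
shift [-0.5  0.1 12.1] turn -0.001 q6 1.33 w 79.7
```

View pics/a6.png

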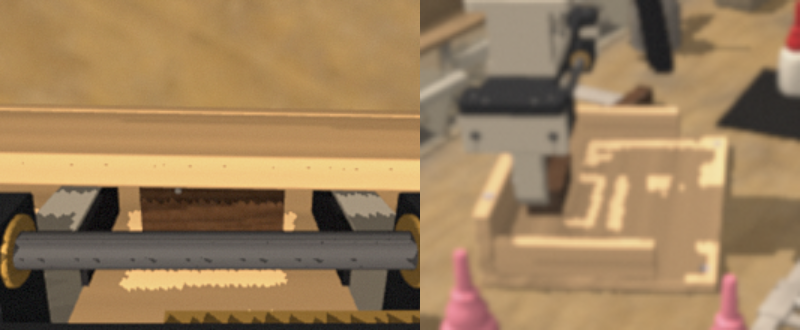

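Scaled: 12 mm is 0.03, 6 mm is 0.015.

```bash
python3 -m crank '[[80,0,0,0.015,0],[80,0,0,0.03,0],[80,0,0,0.03,0]]'; python3 -m crank '[[65,0,0,0,0],[55,0,0,0,0],[50,0,0,0,0],[50,0,0,0,0],[50,0,0,0,0]]';python3 -m crank '[[50,0,0,0,0],[50,0,0,0,0]]'; python3 -m crank '[[50,0,0,-0.0375,0],[50,0,0,-0.125,0],[50,0,0,-0.25,0],[50,0,0,-0.35,0],[50,0,0,-0.35,0]]'; python3 -c "
from h import *
go((493,-284,171),1.43)"
```

```text
time: 16.5
tool_pos: [598.3, 222.2, 195.0]
tcp_rot: [-3.141, 0.001, 0.476]
contact_force: [0.3, 0.8, -0.6]
grip_width: 80.3
finger_force: 0.0
time: 17.12
tool_pos: [598.6, 222.3, 195.6]
tcp_rot: [3.142, -0.0, 0.476]
contact_force: [0.2, 0.2, 0.6]
grip_width: 57.4
finger_force: 30.0
time: 17.38
tool_pos: [598.5, 222.3, 195.6]
tcp_rot: [3.141, -0.0, 0.476]
contact_force: [-0.2, 0.4, 2.4]
grip_width: 57.4
finger_force: 30.0
time: 18.0
tool_pos: [599.0, 222.3, 340.4]
tcp_rot: [3.139, -0.008, 0.476]
contact_force: [0.4, -0.3, -1.4]
grip_width: 57.4
finger_force: 30.0
shift [-326.2  401.5    8.6] turn -0.954 q6 1.33 w 57.4
```

Scaled: 200 mm is 0.5, -183 mm is -0.4575, -0.65 rad is -0.2069.

```bash
python3 -m crank '[[50,-0.075,0.0625,0,-0.0318],[50,-0.1625,0.1625,0,-0.0796],[50,-0.2625,0.2675,0,-0.1273],[50,-0.3625,0.38,0,-0.1751],[50,-0.4575,0.5,0,-0.2069]]'; python3 -c "
from h import *
go((493,-284,171),1.43)"
```

```text
time: 18.62
tool_pos: [526.3, -40.9, 334.8]
tcp_rot: [-3.14, 0.0, 1.13]
contact_force: [0.8, -1.0, -0.9]
grip_width: 57.2
finger_force: 30.0
shift [-234.1   73.6    4.8] turn -0.3 q6 0.22 w 57.2
```

Scaled: -280 mm is -0.7, -220 mm is -0.55, -0.3 rad is -0.0955.

```bash
python3 -m crank '[[50,-0.125,0.04,0,-0.0318],[50,-0.2625,0.0825,0,-0.0637],[50,-0.4,0.125,0,-0.0955],[50,-0.55,0.175,0,-0.0955],[50,-0.7,0.2,0,-0.0955]]'; python3 -m crank '[[50,-0.075,0,0,0],[50,-0.1,0,0,0],[50,-0.1,0,0,0]]'; python3 - <<'E'
from h import *
w=cap("wrist");h=cv2.cvtColor(w["color"],cv2.COLOR_RGB2HSV)
m=(h[...,0]>110)&(h[...,0]<130)&(h[...,1]>100)&(h[...,2]>30);m[240:]=0
quad(w,m,18)
go((493,-284,36),1.43);print(bot.get_obs()["tool_pos"])
cv2.imwrite("pics/a7.png",w["color"][:,:,::-1])
E
```

```text
time: 19.25
tool_pos: [478.4, -328.4, 334.6]
tcp_rot: [-3.141, -0.001, 1.426]
contact_force: [1.6, 0.8, 0.0]
grip_width: 57.1
finger_force: 30.0
time: 19.62
tool_pos: [473.2, -365.8, 334.8]
tcp_rot: [-3.141, -0.001, 1.425]
contact_force: [-0.1, 0.9, -1.2]
grip_width: 57.6
finger_force: 30.0
[ 499.  -277.9] [103.1 118.8] 81.7 px [341.  89.]
shift [ 82.9   7.7 140.1] turn -0.004 q6 -0.64 w 57.4
[ 473.50340497 -365.12660168  334.99217802]
```

View pics/a7.png

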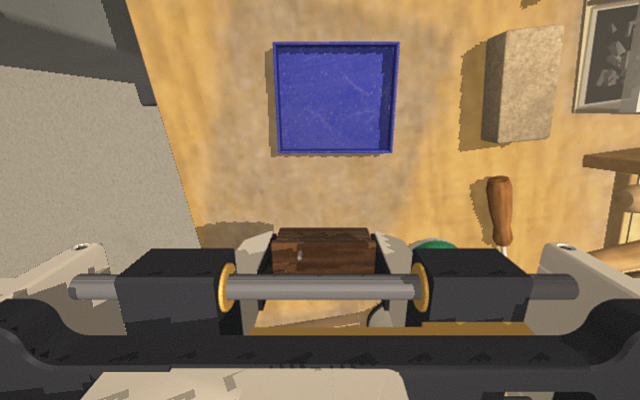

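The manual's scale: shifts go in shares of 0.4 m and turns go in shares of pi rad. Converting my numbers, 89.8 mm is 0.2245, 80 mm is 0.2.

```bash
python3 -c "
from h import *
go((499,-278,29.6),1.43)"; python3 -m crank '[[50,0.075,0.025,0,0],[50,0.1875,0.055,0,0],[50,0.2245,0.0818,0,0],[50,0.2245,0.0818,0.075,0],[50,0.2245,0.0818,0.2,0]]'; python3 -m crank '[[50,0,0,0.05,0],[50,0,0,0.1,0],[50,0,0,0.125,0],[50,0,0,0.125,0],[50,0,0,0.125,0]]'; python3 -c "
from h import *
go((499,-278,29.6),1.43)"
```

```text
shift [ 89.7  12.8 146.5] turn -0.004 q6 -0.64 w 57.4
time: 20.3
tool_pos: [519.9, -281.1, 256.5]
tcp_rot: [3.137, 0.003, 1.428]
contact_force: [0.2, 0.5, -1.6]
grip_width: 57.2
finger_force: 30.0
time: 20.92
tool_pos: [519.0, -282.0, 206.3]
tcp_rot: [3.14, 0.001, 1.426]
contact_force: [-0.5, -0.9, -0.8]
grip_width: 57.3
finger_force: 30.0
shift [  1.1 -20.4  17.7] turn -0.004 q6 -0.48 w 57.3
```

Scaled: -20.4 mm is -0.051, -12 mm is -0.03.

```bash
python3 -m crank '[[50,0.0025,-0.03,0,0],[50,0.0025,-0.051,0,0],[50,0.0025,-0.051,0.015,0],[50,0.0025,-0.051,0.03,0],[50,0.0025,-0.051,0.03,0]]'; python3 -c "
from h import *
go((499,-278,29.6),1.43)"
```

```text
time: 21.55
tool_pos: [498.6, -278.0, 192.7]
tcp_rot: [-3.141, -0.001, 1.426]
contact_force: [0.3, 0.8, -1.1]
grip_width: 57.1
finger_force: 30.0
shift [0.  0.4 4.1] turn -0.004 q6 -0.5 w 57.1
```

Scaled: 4.2 mm is 0.0105, 2 mm is 0.005.

```bash
python3 -m crank '[[50,0,0.001,0.005,0],[50,0,0.001,0.0105,0],[50,0,0.001,0.0105,0]]'; python3 -m crank '[[66,0,0,0,0],[66,0,0,0,0],[66,0,0,0,0]]';  python3 -m crank '[[66,0,0,-0.0375,0],[66,0,0,-0.125,0],[66,-0.075,0,-0.25,0],[66,-0.175,0,-0.365,0],[66,-0.2125,0,-0.365,0]]'; python3 - <<'E'
from h import *
w=cap("wrist");h=cv2.cvtColor(w["color"],cv2.COLOR_RGB2HSV)
m=(h[...,0]>110)&(h[...,0]<130)&(h[...,1]>100)&(h[...,2]>30);m[240:]=0
quad(w,m,18)
x,y,ww,hh=cv2.boundingRect(cv2.findNonZero(m.astype(np.uint8)))
d=((h[...,0]<20)&(h[...,2]<140))[y:y+hh,x:x+ww]; M=np.zeros(m.shape);M[y:y+hh,x:x+ww]=d;quad(w,M,29)
go((427,-29,239.5-159),1.979)
s=cap("scene")["color"][160:320,240:440,::-1]
cv2.imwrite("pics/a8.png",np.hstack([cv2.resize(w["color"][20:240,180:460,::-1],(407,320)),cv2.resize(s,(390,320))]))
E
```

```text
time: 21.92
tool_pos: [499.0, -278.1, 189.0]
tcp_rot: [-3.141, -0.0, 1.426]
contact_force: [0.6, 0.2, -0.8]
grip_width: 57.2
finger_force: 30.0
time: 22.3
tool_pos: [499.1, -278.1, 189.4]
tcp_rot: [3.141, 0.0, 1.426]
contact_force: [0.6, -0.1, -0.4]
grip_width: 65.9
finger_force: 0.0
time: 22.92
tool_pos: [486.8, -364.5, 340.8]
tcp_rot: [3.133, 0.006, 1.424]
contact_force: [0.6, 1.0, -0.1]
grip_width: 66.0
finger_force: 0.0
[ 499.1 -277.9] [103.3 118.8] 81.7 px [319.  91.]
[ 499.9 -281.2] [27.9 56.8] 81.6 px [335.  99.]
shift [ 324.1 -108.1   96.6] turn -0.555 q6 -0.62 w 65.9
```

View pics/a8.png

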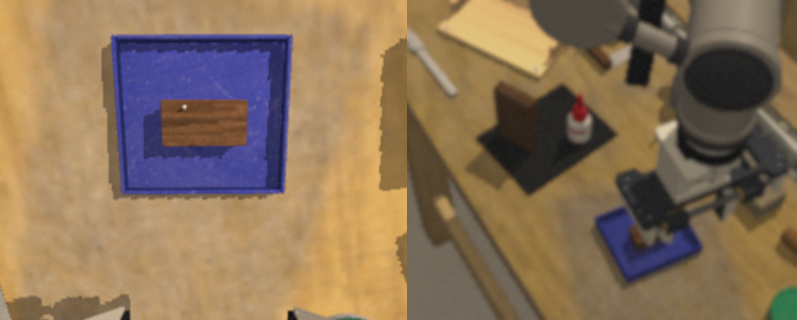

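Scaled: 272 mm is 0.68, 157 mm is 0.3925, -0.555 rad is -0.1767.

```bash
python3 -m crank '[[60,0.1125,-0.0375,0,-0.0477],[60,0.25,-0.0825,0,-0.0955],[60,0.3925,-0.13,0,-0.1432],[60,0.5375,-0.18,0,-0.1767],[60,0.68,-0.2275,0,-0.1767]]'; python3 -m crank '[[60,0.0625,-0.08,0,0],[60,0.0625,-0.08,0,0]]'; python3 -c "
from h import *
go((427,-29,239.5-159),1.979)"
```

```text
time: 23.65
tool_pos: [434.5, -77.0, 334.0]
tcp_rot: [-3.14, -0.003, 1.982]
contact_force: [0.8, -0.1, 0.2]
grip_width: 60.1
finger_force: 0.0
time: 23.9
tool_pos: [394.0, -67.3, 334.1]
tcp_rot: [-3.138, -0.004, 1.984]
contact_force: [0.2, -1.1, -0.2]
grip_width: 59.8
finger_force: 0.0
shift [21.5 45.9 94.5] turn 0.005 q6 -0.77 w 59.8
```

Scaled: 45.9 mm is 0.1148, 21.5 mm is 0.0538.

```bash
python3 -m crank '[[60,0.025,0.0575,0,0],[60,0.0538,0.1148,0,0],[60,0.0538,0.1148,0,0],[60,0.0538,0.1148,0,0]]'; python3 -c "
from h import *
go((427,-29,239.5-159),1.979)"
```

```text
time: 24.4
tool_pos: [429.9, -31.9, 334.6]
tcp_rot: [-3.14, -0.001, 1.981]
contact_force: [-0.9, -0.6, 0.1]
grip_width: 59.9
finger_force: 0.0
shift [ 3.8 -1.4 95.1] turn 0.002 q6 -0.66 w 59.9
```

Scaled: 94 mm is 0.235, 80 mm is 0.2, 0.002 rad is 0.0006.

```bash
python3 -m crank '[[60,0.0095,-0.0035,0.05,0.0006],[60,0.0095,-0.0035,0.125,0.0006],[60,0.0095,-0.0035,0.2,0.0006],[60,0.0095,-0.0035,0.235,0.0006],[60,0.0095,-0.0035,0.235,0.0006]]'; python3 -m crank '[[60,0,0,0,0]]'; python3 -c "
from h import *
go((427,-29,239.5-159),1.979)"
```

```text
time: 25.02
tool_pos: [426.7, -29.3, 240.4]
tcp_rot: [-3.139, -0.002, 1.978]
contact_force: [0.2, -0.6, -0.5]
grip_width: 60.1
finger_force: 0.0
time: 25.15
tool_pos: [427.5, -29.2, 241.7]
tcp_rot: [3.141, 0.0, 1.978]
contact_force: [-0.0, 0.1, -0.1]
grip_width: 60.0
finger_force: 0.0
shift [ 0.4 -0.3  2.2] turn -0.001 q6 -0.65 w 60.0
```

Scaled: 2.2 mm is 0.0055, 0.4 mm is 0.001.

```bash
python3 -m crank '[[60,0.001,-0.0008,0.0055,0],[40,0.001,-0.0008,0.0055,0],[20,0.001,-0.0008,0.0055,0],[10,0.001,-0.0008,0.0055,0],[10,0.001,-0.0008,0.0055,0]]'; python3 -m crank '[[10,0,0,0,0],[10,0,0,0,0],[10,0,0,0,0],[10,0,0,0,0]]'; python3 -m crank '[[10,0,0,-0.0375,0],[10,0,0,-0.125,0],[10,0,0,-0.225,0],[10,0,0,-0.225,0],[10,0,0,-0.225,0]]'; python3 -c "
from h import *
go((581.6,158.6,245.1-159),1.979)"
```

```text
time: 25.78
tool_pos: [427.0, -28.5, 239.1]
tcp_rot: [3.141, 0.0, 1.979]
contact_force: [0.7, 0.1, -0.4]
grip_width: 24.7
finger_force: 0.0
time: 26.28
tool_pos: [427.0, -28.6, 239.0]
tcp_rot: [3.141, 0.0, 1.979]
contact_force: [-0.3, -1.2, 0.8]
grip_width: 20.1
finger_force: 30.0
time: 26.9
tool_pos: [426.5, -28.5, 328.3]
tcp_rot: [-3.141, -0.001, 1.979]
contact_force: [-0.1, 0.1, -1.6]
grip_width: 19.6
finger_force: 30.0
shift [110.1 216.6  83.1] turn -0.0 q6 -0.65 w 19.6
```

```bash
python3 -m crank '[[10,0.045,0.0875,0,0],[10,0.1075,0.21,0,0],[10,0.17,0.3325,0,0],[10,0.2325,0.455,0,0],[10,0.275,0.5413,0,0]]'; python3 -m crank '[[10,0,0,0.025,0],[10,0,0,0.1,0],[10,0,0,0.1625,0],[10,0,0,0.1825,0],[10,0,0,0.1825,0]]'; python3 -m crank '[[10,0,0,0,0],[10,0,0,0,0]]'; python3 -c "
from h import *
go((581.6,158.6,245.1-159),1.979)"
```

```text
time: 27.52
tool_pos: [582.8, 160.2, 326.5]
tcp_rot: [-3.138, -0.001, 1.98]
contact_force: [1.0, -0.7, -1.1]
grip_width: 19.9
finger_force: 30.0
time: 28.15
tool_pos: [581.7, 157.7, 255.2]
tcp_rot: [-3.139, -0.0, 1.978]
contact_force: [1.0, -0.0, -0.9]
grip_width: 19.8
finger_force: 30.0
time: 28.4
tool_pos: [582.2, 158.3, 257.0]
tcp_rot: [3.14, 0.001, 1.979]
contact_force: [-0.1, -0.2, -0.6]
grip_width: 20.1
finger_force: 30.0
shift [ 0.6 -0.5 11.9] turn -0.0 q6 -0.27 w 20.1
```

Scaled: 11.7 mm is 0.0293, 9 mm is 0.0225.

```bash
python3 -m crank '[[10,0.0015,-0.0013,0.0125,0],[10,0.0015,-0.0013,0.0225,0],[10,0.0015,-0.0013,0.0293,0],[10,0.0015,-0.0013,0.0293,0]]'; python3 -m crank '[[10,0,0,0,0],[30,0,0,0,0],[50,0,0,0,0],[60,0,0,0,0]]'; python3 -m crank '[[60,0,0,-0.0375,0],[60,0,0,-0.125,0],[60,0,0,-0.25,0],[60,0,0,-0.2875,0],[60,0,0,-0.2875,0]]'; python3 -c "
from h import *
go((512.9,-74,211-159),1.961)"
```

```text
time: 28.9
tool_pos: [581.2, 158.7, 245.1]
tcp_rot: [-3.142, 0.0, 1.979]
contact_force: [-3.5, -0.5, 6.2]
grip_width: 19.9
finger_force: 30.0
time: 29.4
tool_pos: [581.4, 158.7, 244.1]
tcp_rot: [-3.142, -0.0, 1.979]
contact_force: [0.5, -0.8, 0.3]
grip_width: 45.2
finger_force: 0.0
time: 30.02
tool_pos: [581.3, 158.7, 360.8]
tcp_rot: [3.139, 0.001, 1.979]
contact_force: [0.3, -1.2, 0.1]
grip_width: 60.2
finger_force: 0.0
shift [-186.3 -155.6  149.5] turn 0.018 q6 -0.27 w 60.2
```

Now the bottle.

Scaled: -186 mm is -0.465, -155.6 mm is -0.389, 0.018 rad is 0.0057.

```bash
python3 -m crank '[[60,-0.1125,-0.095,0,0.0057],[60,-0.23,-0.1925,0,0.0057],[60,-0.35,-0.2925,0,0.0057],[60,-0.465,-0.389,0,0.0057],[60,-0.465,-0.389,0,0.0057]]'; python3 -m crank '[[60,0,0,0.075,0],[60,0,0,0.1375,0],[60,0,0,0.15,0],[60,0,0,0.15,0]]'; python3 -c "
from h import *
go((512.9,-74,211-159),1.961)"
```

```text
time: 30.65
tool_pos: [511.0, -77.2, 357.8]
tcp_rot: [-3.139, -0.001, 1.955]
contact_force: [0.0, 0.2, -0.2]
grip_width: 60.1
finger_force: 0.0
time: 31.15
tool_pos: [512.5, -73.2, 299.0]
tcp_rot: [-3.141, -0.001, 1.962]
contact_force: [1.0, -0.1, 0.2]
grip_width: 59.9
finger_force: 0.0
shift [-1.   0.1 88. ] turn 0.001 q6 -0.68 w 59.9
```

Scaled: 87.5 mm is 0.2188, 75 mm is 0.1875.

```bash
python3 -m crank '[[60,-0.0013,0,0.05,0],[60,-0.0013,0,0.125,0],[60,-0.0013,0,0.1875,0],[60,-0.0013,0,0.2188,0],[60,-0.0013,0,0.2188,0]]'; python3 -m crank '[[50,0,0,0,0],[40,0,0,0,0],[30,0,0,0,0],[30,0,0,0,0],[30,0,0,0,0]]'; python3 -m crank '[[30,0,0,0,0],[30,0,0,0,0],[30,0,0,0,0]]'; python3 -m crank '[[30,0,0,-0.05,0],[30,0,0,-0.175,0],[30,0,0,-0.3,0],[30,0,0,-0.3525,0],[30,0,0,-0.3525,0]]'; python3 -c "
from h import *
go((539.8,248,217-159),1.961)"
```

```text
time: 31.78
tool_pos: [512.7, -74.1, 211.9]
tcp_rot: [-3.141, -0.0, 1.961]
contact_force: [0.6, -0.9, -0.1]
grip_width: 60.2
finger_force: 0.0
time: 32.4
tool_pos: [512.7, -74.4, 212.4]
tcp_rot: [3.141, 0.001, 1.961]
contact_force: [-1.4, 0.5, 5.5]
grip_width: 34.0
finger_force: 30.0
time: 32.78
tool_pos: [512.7, -74.3, 212.4]
tcp_rot: [3.141, 0.001, 1.961]
contact_force: [-0.4, 0.4, 5.8]
grip_width: 34.2
finger_force: 30.0
time: 33.4
tool_pos: [512.6, -74.3, 354.1]
tcp_rot: [3.139, 0.002, 1.961]
contact_force: [-0.1, 0.6, -0.9]
grip_width: 34.0
finger_force: 30.0
shift [288.  147.3 136.8] turn -0.0 q6 -0.68 w 34.0
```

Scaled: 245 mm is 0.6125, 195 mm is 0.4875.

```bash
python3 -m crank '[[30,0.1125,0.0575,0,0],[30,0.2375,0.1213,0,0],[30,0.3625,0.185,0,0],[30,0.4875,0.25,0,0],[30,0.6125,0.3125,0,0]]'; python3 -m crank '[[30,0.075,0.0375,0,0],[30,0.1075,0.055,0,0],[30,0.1075,0.055,0.05,0],[30,0.1075,0.055,0.15,0],[30,0.1075,0.055,0.25,0]]';python3 -m crank '[[30,0,0,0.0375,0],[30,0,0,0.0575,0],[30,0,0,0.0575,0],[30,0,0,0.0575,0]]'; python3 -c "
from h import *
go((539.8,248,218.2-159),1.961)"
```

```text
time: 34.02
tool_pos: [534.7, 201.6, 350.6]
tcp_rot: [-3.138, -0.0, 1.961]
contact_force: [-0.0, 0.2, -0.6]
grip_width: 33.5
finger_force: 30.0
time: 34.65
tool_pos: [538.9, 246.9, 250.9]
tcp_rot: [-3.141, 0.0, 1.96]
contact_force: [0.2, 0.1, -0.2]
grip_width: 33.9
finger_force: 30.0
time: 35.15
tool_pos: [539.4, 248.1, 231.1]
tcp_rot: [3.139, 0.0, 1.961]
contact_force: [-0.7, 0.7, -0.2]
grip_width: 33.9
finger_force: 30.0
shift [-0.2  0.3 12.9] turn -0.0 q6 -0.09 w 33.9
```

Scaled: 11.3 mm is 0.0283, 9 mm is 0.0225.

```bash
python3 -m crank '[[30,0,0.0008,0.0125,0],[30,0,0.0008,0.0225,0],[30,0,0.0008,0.0283,0],[30,0,0.0008,0.0283,0]]'; python3 -m crank '[[30,0,0,0.0025,0],[30,0,0,0.0025,0]]'
```

```text
time: 35.65
tool_pos: [539.2, 248.1, 218.5]
tcp_rot: [-3.142, 0.0, 1.961]
contact_force: [-0.7, -0.2, -0.9]
grip_width: 34.0
finger_force: 30.0
time: 35.9
tool_pos: [539.2, 248.1, 218.4]
tcp_rot: [3.141, 0.0, 1.961]
contact_force: [-3.1, -0.7, 7.0]
grip_width: 33.9
finger_force: 30.0
```

Scaled: -187 mm is -0.4675, -180 mm is -0.45.

```bash
python3 -m crank '[[40,0,0,0,0],[60,0,0,0,0],[60,0,0,0,0]]'; python3 -m crank '[[60,0,0,-0.05,0],[60,0,0,-0.15,0],[60,0,0,-0.3,0],[60,0,0,-0.45,0],[60,0,0,-0.4675,0]]'; python3 -m crank '[[60,-0.1,0,0,0],[60,-0.225,-0.0075,0,0],[60,-0.3515,-0.01,0,0],[60,-0.3515,-0.01,0,0],[60,-0.3515,-0.01,0,0]]'; python3 - <<'E'
from h import *
w=cap("wrist");print(bot.get_obs()["tool_pos"],bot.get_obs()["tcp_rot"])
i=w["color"][0:200,220:420,::-1];s=cap("side")["color"][170:300,210:420,::-1]
cv2.imwrite("pics/a9.png",cv2.resize(i,None,fx=3,fy=3,interpolation=cv2.INTER_CUBIC))
c=cap("wrist");P=lambda u,v,z:onz(c,(u/3+220,v/3),z)[:2]
# expected crop pixels of the start features
for n,X in [("tip",(540.8,248.6,102)),("bl0",(561.4,185.8,115)),("bl1",(578,192.6,115)),("bl2",(604.3,131.8,115)),("bl3",(586.6,124.5,115)),("fl",(426,258,10)),("fr",(522,61,10))]:
    p=proj(c,X)[0];print(n,((p-[220,0])*3).round(1))
E
```

```text
time: 36.28
tool_pos: [539.3, 248.1, 217.3]
tcp_rot: [-3.142, 0.0, 1.961]
contact_force: [-0.3, -0.2, -0.0]
grip_width: 55.4
finger_force: 0.0
time: 36.9
tool_pos: [539.7, 248.3, 409.7]
tcp_rot: [3.132, 0.001, 1.961]
contact_force: [0.7, 1.2, 0.1]
grip_width: 60.1
finger_force: 0.0
time: 37.52
tool_pos: [588.9, 116.7, 403.5]
tcp_rot: [-3.14, -0.001, 1.96]
contact_force: [-1.7, 0.0, -0.2]
grip_width: 60.0
finger_force: 0.0
[588.70762552 117.28419645 403.77551203] [-3.14038528e+00 -8.41667073e-04  1.96140820e+00]
tip [324.8 121.9]
bl0 [308.3 353.5]
bl1 [367.  353.7]
bl2 [366.4 562.8]
bl3 [308.2 562.8]
fl [53.3 23.9]
fr [125.9 573.9]
```

View pics/a9.png

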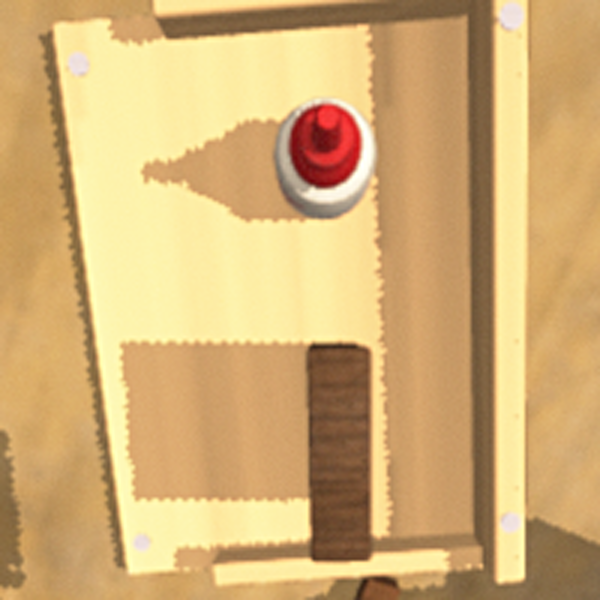

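```bash
python3 -c "
from plant import bot
print(bot.close_job())"
```

```text
the job is handed in; nothing more can be done
None
```

The pin box is flat in the tray, about 3 mm from the middle; the bottle and blank are back upright within about 1 mm of their starting spots, the blank turned as before; job handed in at about 38 s, no result printed.

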